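# Fetch the coffee-filter press from the bar-gripped caddy

### The arm

A 6-joint arm with a two-finger parallel gripper is mounted at the origin on the work surface. World frame = base frame: x ahead of the robot, y to its left, z up, the work surface at z = 0. Lengths are in mm, angles in degrees, forces in N, time in s.
With the tool pointing down it reaches from about 300 to 850 mm from the base axis. Payload 4.2 kg.
Tool frame: the origin (TCP) lies at the very end of the fingers, on their centre line; the grasp point (between the pads) lies 19 mm behind it; z points along the fingers, y is the direction in which the jaws open and shut (so a half turn about z gives the same grasp; the last joint's range is limited). The gripper opens to 91 mm and grips with 3 to 60 N. Pads are 32 mm wide; open, the fingers measure 118 mm over their backs; the gripper's body (76 mm by 178 mm) begins 60 mm behind the grasp point.
Start: joints at [63.312, 18.312, 89.639, -0, 72.044, -1.146], TCP at [247.933, 518.818, 213.976] pointing down, gripper open.
Joint ranges: [-177.97, 177.97], [-48.28, 115.42], [12.27, 149.76], [-77.06, 257.06], [2.81, 150.46], [-146.56, 146.56]. Speed limits (degrees/s): [147.25, 147.25, 180, 180, 180, 180].

### API

Orientations are given as [roll, pitch, yaw] about the fixed x, y, z axes, in that order (R = Rz(yaw) Ry(pitch) Rx(roll)).
In Python, from workcell import monitor, eyes, job gives the robot as it stands.
- The arm moves only by the tool move_arm, never from a script. Its argument "increments" is a list that holds one entry, the list of rows, each a list of 7 numbers: the opening, from 0 (shut) to 1 (fully open), then the shift along the tool's x, y, z in cm, then the turn, a rotation vector about the tool's x, y, z in rad. In form: [[[jaw, x, y, z, ax, ay, az], ...]]. A call has 1 to 12 rows; each row shifts and turns the pose as measured when the row begins, along the tool's axes as they then stand; what a row does not reach is not made up. A row lasts 1/8 s, in which the tool goes at most 62.5 mm and 10.7 degrees, less where a joint would pass 70% of its speed; a pose out of reach is approached as far as the arm can. A call is refused whole if a number of a shift passes 6.25 or a number of a turn 0.188, either way. A call with a gripper value outside its range is refused whole. The fingers move at their own pace and stop on an object; "force" is the grip in N (left out, the last holds). Time passes only in rows, so rows that do not move let the fingers close. It gives the time, the measured TCP pose, the force and the opening at its end, in the units of the state.
- monitor.state(): the state, without advancing time (a new reading comes with each control period).
- eyes.grab_frame(name): name is "side" or "top" or "wrist"; returns a dict with "color" (420x560x3 uint8, red, green, blue), "z_map" (420x560 float32, mm along the optical axis (not along the pixel's ray), 0 where there is no reading), "camera_matrix" (3x3 intrinsics, pixels), "dist_coeffs" ([k1, k2, p1, p2, k3] as OpenCV has them; the pictures are not rectified), "rvec" (rotation vector, rad) and "tvec" (3), from world to camera coordinates, as OpenCV has them. Camera axes: x right, y down, z forward; pixel columns grow to the right and rows downward; lengths in mm; the calibration is good to about 2 mm. A picture is of the moment at which its call begins.
- job.job_done(): hands the job in, once; it reports no verdict.
The state is a dict: "time_s": time; "qpos": joint angles; "qvel": joint speeds; "effort": joint torques, N m; "ee_pos": TCP position; "ee_rot": TCP orientation; "force": force on the tool from outside, world axes, zero at the start; "torque": the same for the moment, N m; "gripper_width": finger opening in mm.
Only numpy, scipy, OpenCV 4.12 (cv2) and the standard library are available. Lean on these libraries where they do the work, as an engineer would, in place of code of your own. Each camera call takes 0.05 s, during which the arm holds its last target. There are 200 camera calls.

### The job

The steel press of the drip coffee filter is kept in the wooden caddy whose sliding lid has the long bar-shaped grip. Slide only that lid open, away from the robot, leaving the lids with the round and the square knob shut, then take the press out by its stem and set it down gently, not dropped, standing upright on its disc in the middle of the glass saucer, and let go. The lid may stay open.

Things in the scene. Friction and masses are not known exactly. Their poses are not given: they have to be found in the camera images.
- bar_grip (a point): Centre of the upright wooden bar that is the right lid's grip: 12 mm thick (x), 44 wide (y), 26 high, standing on the lid, whose top is 13 mm below this point. x: the way the lid slides open, away from the robot, within 15 degrees of straight ahead; z up. Shut, it is over the caddy's middle. Slides 100 mm to a stop, 1 N friction, stays where left, cannot be lifted; 95 mm open bares the whole inside.
- press_mid (a point): Centre, half-way up, of the steel press standing on that caddy's floor, up to 8 mm (x) and 5 mm (y) off its middle: disc 44 mm across, 4 thick, with an upright stem 14 mm across, 40 mm high in all, 60 g. Underside 20 mm below this point, disc's top 16 mm below, stem's top 20 mm above and 7 mm below the caddy's rim. z up the stem. Most finger room is along the slide.
- saucer_floor (a point): Middle of the flat inner floor of the loose green glass saucer on the tiled sill, right of the rack: 132 mm across the rim, flat floor about 84 mm across and 5 mm thick, rim 9 mm above this point. z up.
- lid_round (a joint): Opening (m) of the lid with the round knob (28 mm across, 26 high): 0 shut, grows as it slides away from the robot; leave shut. The three wooden caddies stand in a row in a low white dish rack, 88 mm apart, in any order, alike but for the grip: each 100 mm long (along the slide), 68 wide, 52 high plus the 5 mm lid, walls and floor 5 mm, inside 90 x 58 mm.
- lid_square (a joint): Opening (m) of the lid with the square knob (26 x 26 mm, 26 high) on the third caddy: 0 shut, grows as it slides away from the robot; leave shut.

How it is judged:
By the outcome, as a careful person would: the job done as asked, in the order asked, and still so for the second after the job is handed in, with the robot touching nothing.
It also fails if it takes over 51 s, if anything falls off the work surface, if the arm or the gripper's body presses on something with over 40 N, if the wrist force passes 120 N, or if a joint passes its speed limit or range.

## Working session

There is one attempt and no reset: what is moved stays moved. The work goes in short steps, Python scripts to look and compute and a tool call to move; the robot and the scene stay as the last step left them, time stands still between calls to the robot, and variables do not carry over. Pictures are saved under pics/ and viewed, about 8 in all and at most 12, crops included, and the job is handed in when it is done.

Besides the shell and the picture viewer there is one more tool, called after "Call:" as name([rows], argument=value, ...), one row to a line, values as JSON. move_arm: Moves the arm, as the interface text tells. Its arguments: {"type":"object","properties":{"increments":{"type":"array"},"force":{"type":"number"}},"required":["increments"]}

```bash
ls; mkdir -p pics; cat > h.py <<'E'
import numpy as np, cv2, pickle
from workcell import monitor, eyes, job
def grab(n,save=None):
    f=eyes.grab_frame(n)
    if save:
        cv2.imwrite(f'pics/{save}.png',cv2.cvtColor(f['color'],cv2.COLOR_RGB2BGR))
        pickle.dump(f,open(f'pics/{save}.pkl','wb'))
    return f
def load(s): return pickle.load(open(f'pics/{s}.pkl','rb'))
def ray(f,uv):
    K=np.array(f['camera_matrix'],float);d=np.array(f['dist_coeffs'],float)
    p=cv2.undistortPoints(np.array(uv,float).reshape(-1,1,2),K,d).reshape(-1,2)
    return np.c_[p,np.ones(len(p))]
def RT(f):
    return cv2.Rodrigues(np.array(f['rvec'],float))[0],np.array(f['tvec'],float).ravel()
def px(f,uv,z=None):
    """world pts from depth map or on plane z"""
    uv=np.array(uv,float).reshape(-1,2);R,t=RT(f);r=ray(f,uv)
    if z is None:
        i=uv.round().astype(int);d=f['z_map'][i[:,1],i[:,0]]
        return (r*d[:,None]-t)@R
    c=-R.T@t;w=r@R
    return c+w*((z-c[2])/w[:,2])[:,None]
def cloud(f):
    v,u=np.mgrid[0:420,0:560];return px(f,np.c_[u.ravel(),v.ravel()]).reshape(420,560,3)
E
python3 - <<'E'
from h import *
a=grab('top','top0');b=grab('side','side0')
print(monitor.state())
im=np.hstack([cv2.imread('pics/top0.png'),cv2.imread('pics/side0.png')])
cv2.imwrite('pics/both0.png',cv2.resize(im,(800,300)))
for f in (a,b):
    R,t=RT(f);print(-R.T@t, R[2], (f['z_map']>0).mean())
E
```

```text
pics
{'time_s': 0.1, 'qpos': array([ 6.33133095e+01,  1.83481612e+01,  8.96985770e+01, -3.08365483e-03,
        7.20434728e+01, -1.14713969e+00]), 'qvel': array([ 0.04525185, -0.04390183, -0.22513274,  0.09132958, -0.15809694,
        0.04253129]), 'effort': array([ 5.78232248e-04, -4.13330734e+01, -2.32508290e+01,  7.30983331e-02,
        4.21764306e-02, -5.30500188e-05]), 'ee_pos': array([247.72932462, 518.4079589 , 213.20819942]), 'ee_rot': array([-1.79909748e+02,  1.12533786e-03,  1.54461403e+02]), 'force': array([-0.65635889,  1.11144938, -0.60246956]), 'torque': array([-0.00872356,  0.02294776,  0.02354465]), 'gripper_width': 91.0811614491577}
[470.15505186 -46.6305273  917.57754314] [ 0.06185572 -0.0160052  -0.99795676] 0.9960544217687075
[437.14040926 617.16814403 524.12178072] [ 0.11882305 -0.837792   -0.53290303] 0.9959566326530612
```

View pics/top0.png

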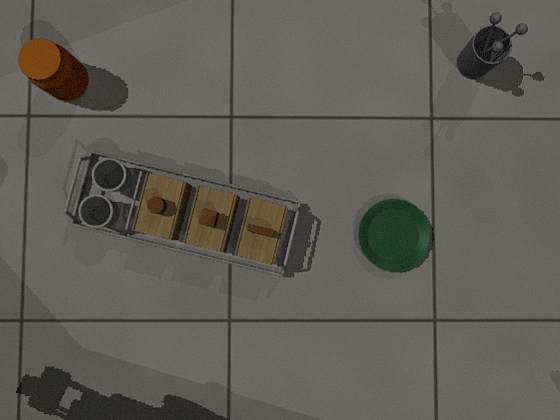

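View pics/side0.png

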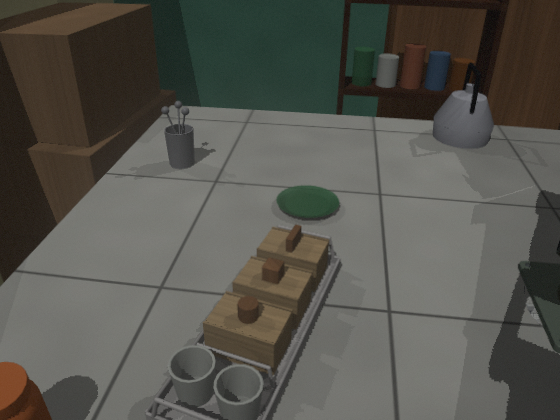

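The top view shows the round knob at (157,205), the square knob at (209,217), the bar grip at (263,230) and the saucer at (395,236). The side view agrees on the order. Next I'll measure positions from the depth.

```bash
python3 - <<'E'
from h import *
f=load('top0');C=cloud(f)
print(px(f,[[263,230],[209,217],[157,205],[395,236],[250,250],[275,215],[330,300],[427,236],[363,236]]).round(1))
Z=C[...,2]
sub=np.zeros(Z.shape,bool);sub[180:280,225:300]=1
P=C[sub&(Z>0)]
zs=P[:,2];h,e=np.histogram(zs,bins=np.arange(0,120,4));print(list(zip(e[:-1].astype(int),h)))
for nm,(u0,u1) in dict(bar=(240,285),sq=(190,228),rd=(140,175)).items():
    m=np.zeros(Z.shape,bool);m[190:245,u0:u1]=1
    lid=np.median(C[m][:,2])
    q=C[m&(Z>lid+16)&(Z<lid+32)];r=cv2.minAreaRect(q[:,:2].astype(np.float32))
    print(nm,'lid',lid,'top',np.median(q[:,2]),q.mean(0),r,len(q))
m=np.zeros(Z.shape,bool);m[170:290,60:320]=1
# lid rect for right caddy
lid=np.median(C[sub][:,2])
for lo,hi in ((234,292),(182,240),(130,190)):
    k=(np.abs(Z-lid)<5)&m;k[:,:lo]=0;k[:,hi:]=0
    n,l,s,c=cv2.connectedComponentsWithStats(k.astype(np.uint8));i=1+np.argmax(s[1:,4])
    print(cv2.minAreaRect(C[l==i][:,:2].astype(np.float32)),s[i])
# saucer
m[:]=0;m[185:285,345:445]=1
g=f['color'].astype(int);k=m&(g[...,1]>g[...,0]+25)
v,u=np.nonzero(k);print('saucer px',cv2.minEnclosingCircle(np.c_[u,v].astype(np.float32)),cv2.fitEllipse(max(cv2.findContours(k.astype(np.uint8),0,1)[0],key=len)))
E
```

```text
[[ 493.6  -14.7   92.7]
 [ 514.5   73.1   92.6]
 [ 533.6  156.5   97.1]
 [ 485.6 -249.7    3.7]
 [ 460.8    7.7   68.5]
 [ 519.4  -33.8   69.1]
 [ 370.4 -132.2   -2.1]
 [ 485.6 -305.7   11.5]
 [ 485.5 -191.1    8. ]]
[(np.int64(0), np.int64(1141)), (np.int64(4), np.int64(18)), (np.int64(8), np.int64(808)), (np.int64(12), np.int64(979)), (np.int64(16), np.int64(54)), (np.int64(20), np.int64(102)), (np.int64(24), np.int64(321)), (np.int64(28), np.int64(51)), (np.int64(32), np.int64(14)), (np.int64(36), np.int64(24)), (np.int64(40), np.int64(17)), (np.int64(44), np.int64(17)), (np.int64(48), np.int64(18)), (np.int64(52), np.int64(19)), (np.int64(56), np.int64(31)), (np.int64(60), np.int64(210)), (np.int64(64), np.int64(530)), (np.int64(68), np.int64(1911)), (np.int64(72), np.int64(94)), (np.int64(76), np.int64(1)), (np.int64(80), np.int64(2)), (np.int64(84), np.int64(0)), (np.int64(88), np.int64(19)), (np.int64(92), np.int64(164)), (np.int64(96), np.int64(15)), (np.int64(100), np.int64(0)), (np.int64(104), np.int64(0)), (np.int64(108), np.int64(0)), (np.int64(112), np.int64(0))]
bar lid
[... 432 characters left out ...]
.42711969 160.06596408  93.84358484] ((533.8783569335938, 160.24253845214844), (26.087305068969727, 26.973316192626953), 0.43464186787605286) 243
((494.68560791015625, -1.4862442016601562), (115.81541442871094, 127.74749755859375), 76.74346923828125) [ 234  189   58   85 1442]
((514.9081420898438, 82.2841567993164), (155.787841796875, 102.4815673828125), 0.4639033377170563) [ 182  176   58   88 1322]
((509.4899597167969, 172.0779266357422), (102.83485412597656, 105.01998138427734), 0.2968957722187042) [130 193  60  59 604]
saucer px ((394.0639953613281, 234.80599975585938), 36.2277946472168) ((394.3783874511719, 234.71954345703125), (70.00373840332031, 71.12525177001953), 165.35333251953125)
```

Call:
move_arm([
  [[1,0,0,0,0,0,0.17],[1,0,0,0,0,0,0.17],[1,0,0,0,0,0,0.17],[1,0,0,0,0,0,0.17],[1,0,0,0,0,0,0.17],[1,0,0,0,0,0,0.17],[1,0,0,0,0,0,0.17],[1,0,0,0,0,0,0.17]],
], force=20)

```text
time_s: 1.1
ee_pos: [246.5, 516.0, 208.9]
ee_rot: [-179.9, 0.6, 73.9]
force: [0.3, 0.9, -0.5]
gripper_width: 91.2
```

```bash
cat >> h.py <<'E'
from scipy.spatial.transform import Rotation as Ro
def togo(x,y,z,yaw=76.3):
    s=monitor.state();R=Ro.from_euler('xyz',s['ee_rot'],degrees=True)
    d=R.inv().apply(np.array([x,y,z])-s['ee_pos'])/10
    T=Ro.from_euler('xyz',[180,0,yaw],degrees=True)
    print('t',s['time_s'],'pos',s['ee_pos'].round(1),s['ee_rot'].round(2),'F',s['force'].round(1),'w',round(s['gripper_width'],1))
    print('shift cm',d.round(2),'turn',(R.inv()*T).as_rotvec().round(4))
E
python3 - <<'E'
from h import *
togo(490,-10,150)
f=load('top0');print('saucer',px(f,[[394.2,234.8]],z=13))
E
```

```text
t 1.1 pos [246.5 516.  208.9] [-179.88    0.62   73.95] F [ 0.3  0.9 -0.5] w 91.2
shift cm [-43.75  37.96   6.29] turn [-0.0022  0.0107 -0.0411]
saucer [[ 487.59918502 -246.26522323   13.        ]]
```

Call:
move_arm([
  [[1,-3.9,3.4,0,0,0,0],[1,-3.9,3.4,0,0,0,0],[1,-3.9,3.4,0,0,0,0],[1,-3.9,3.4,0,0,0,0],[1,-3.9,3.4,0,0,0,0],[1,-3.9,3.4,0,0,0,0],[1,-3.9,3.4,0,0,0,0],[1,-3.9,3.4,0,0,0,0],[1,-3.9,3.4,0,0,0,0],[1,-3.9,3.4,0,0,0,-0.04],[1,-1,0.9,0,0,0,0]],
])

```text
time_s: 2.48
ee_pos: [476.8, 21.2, 209.2]
ee_rot: [-179.7, 0.8, 76.5]
force: [0.4, 0.1, 0.2]
gripper_width: 91.0
```

```bash
python3 - <<'E'
from h import *
togo(490,-10,150)
E
```

```text
t 2.475 pos [476.8  21.2 209.2] [-179.73    0.81   76.47] F [0.4 0.1 0.2] w 91.0
shift cm [-2.64  2.04  5.95] turn [-0.0047  0.0141  0.0029]
```

Call:
move_arm([
  [[0.6,-1.4,1.1,1.5,0,0.014,0],[0.6,-1.3,0.9,1.5,0,0,0],[0.6,0,0,0,0,0,0]],
])

```text
time_s: 2.85
ee_pos: [489.5, -10.3, 177.5]
ee_rot: [-179.6, -0.1, 76.4]
force: [-0.7, -0.1, -0.3]
gripper_width: 64.1
```

```bash
python3 - <<'E'
from h import *
f=grab('wrist','w1');C=cloud(f)
togo(490,-10,150)
Z=C[...,2]
k=(Z>86)&(Z<102)&(abs(C[...,0]-493)<40)&(abs(C[...,1]+10)<45)
q=C[k];print(len(q),np.median(q[:,2]),cv2.minAreaRect(q[:,:2].astype(np.float32)) if len(q) else '')
E
```

```text
t 2.9 pos [489.8  -9.8 178.2] [-1.7966e+02 -9.0000e-02  7.6400e+01] F [ 0.3 -0.4  0.1] w 60.1
shift cm [-0.01  0.04  2.82] turn [-0.0059 -0.0015  0.0017]
928 95.13704845059948 ((494.5645751953125, -9.597000122070312), (43.78395462036133, 12.019527435302734), 76.42788696289062)
```

View pics/w1.png

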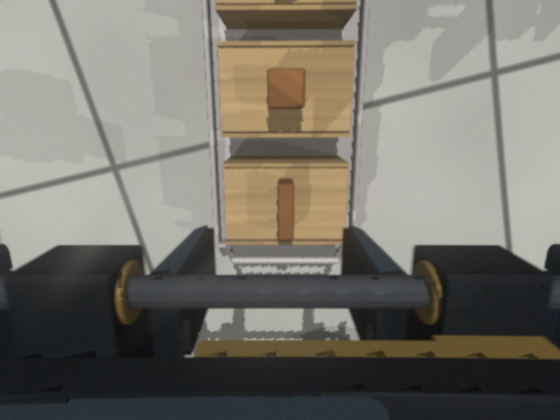

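The wrist view shows the bar at (287,209), centred between the fingers and aligned with them. The depth puts it at (494.5, -9.6), with its top at z ≈ 95. I'll go down over it with the jaws partly open.

Call:
move_arm([
  [[0.6,0,0.45,3.5,0,0,0],[0.6,0,0,3.5,0,0,0],[0.6,0,0,2,0,0,0],[0.6,0,0,1,0,0,0]],
])

```text
time_s: 3.4
ee_pos: [495.9, -6.6, 78.9]
ee_rot: [180.0, -0.3, 76.6]
force: [-0.2, 0.9, -0.3]
gripper_width: 55.3
```

```bash
python3 - <<'E'
from h import *
togo(494.5,-9.6,75)
E
```

```text
t 3.4 pos [495.9  -6.6  78.9] [179.95  -0.25  76.62] F [-0.2  0.9 -0.3] w 55.3
shift cm [-0.32 -0.07  0.39] turn [ 0.0008 -0.0044  0.0055]
```

Call:
move_arm([
  [[0.4,-0.3,-0.1,0.3,0,0,0],[0.1,0,0,0,0,0,0],[0.0,0,0,0,0,0,0],[0.0,0,0,0,0,0,0],[0.0,0,0,0,0,0,0],[0.0,0,0,0,0,0,0]],
], force=10)

```text
time_s: 4.15
ee_pos: [495.6, -8.6, 78.1]
ee_rot: [179.7, -0.3, 76.6]
force: [0.6, -0.1, -1.6]
gripper_width: 12.2
```

```bash
python3 - <<'E'
from h import *
togo(494.5+.972*98,-9.6-.236*98,75)
E
```

```text
t 4.15 pos [495.6  -8.6  78.1] [179.71  -0.33  76.65] F [ 0.6 -0.1 -1.6] w 12.2
shift cm [-0.17  9.71  0.36] turn [ 0.0051 -0.0057  0.0061]
```

Call:
move_arm([
  [[0,0,1.0,0,0,0,0],[0,0,1.5,0,0,0,0],[0,0,1.5,0,0,0,0],[0,0,1.5,0,0,0,0],[0,0,1.5,0,0,0,0],[0,0,1.3,0,0,0,0],[0,0,0.9,0,0,0,0],[0,0,0.2,0,0,0,0]],
])

```text
time_s: 5.15
ee_pos: [592.5, -31.8, 78.1]
ee_rot: [180.0, -0.3, 76.6]
force: [-7.2, 2.2, 6.3]
gripper_width: 11.8
```

```bash
python3 - <<'E'
from h import *
togo(494.5+.972*98,-9.6-.236*98,78)
E
```

```text
t 5.15 pos [592.5 -31.8  78.1] [180.    -0.32  76.6 ] F [-7.2  2.2  6.3] w 11.8
shift cm [-0.15 -0.24  0.01] turn [-0.     -0.0056  0.0052]
```

Call:
move_arm([
  [[0.4,0,0,0,0,0,0],[0.4,0,0,0,0,0,0],[0.4,0,0,0,0,0,0],[0.4,0,0,-2.5,0,0,0],[0.4,0,0,-4,0,0,0],[0.4,0,-3,-3,0,0,0],[0.5,0,-4,0,0,0,0],[0.5,0,-3,0,0,0,0],[0.5,0,0,0,0,0,0]],
])

```text
time_s: 6.28
ee_pos: [494.6, -9.2, 176.1]
ee_rot: [179.5, -0.3, 76.7]
force: [1.0, 0.4, 0.0]
gripper_width: 45.3
```

```bash
python3 - <<'E'
from h import *
f=grab('wrist','w2');t=grab('top','top2')
togo(494.5,-9.6,150)
for n,f in (('w',f),('t',t)):
    C=cloud(f);Z=C[...,2]
    k=(Z>80)&(Z<102)&(abs(C[...,0]-591)<40)&(abs(C[...,1]+33)<45)
    q=C[k];print(n,'bar',len(q),cv2.minAreaRect(q[:,:2].astype(np.float32)) if len(q)>5 else '')
    k=(Z>46)&(Z<60)&(abs(C[...,0]-494)<22)&(abs(C[...,1]+10)<18)
    q=C[k];print('stem',len(q),cv2.minAreaRect(q[:,:2].astype(np.float32)) if len(q)>5 else '',np.median(q[:,2]))
E
```

```text
t 6.375 pos [496.9  -9.6 176. ] [179.44  -0.34  76.64] F [-0.4  0.4  0.2] w 45.7
shift cm [-0.07 -0.26  2.6 ] turn [ 0.0097 -0.0059  0.0059]
w bar 1288 ((591.8280639648438, -32.82640075683594), (45.09354019165039, 12.441645622253418), 76.62460327148438)
stem 235 ((487.5283203125, -5.08090877532959), (13.261312484741211, 12.756394386291504), 76.59202575683594) 58.017765208592415
t bar 0 
stem 0  nan
  return _methods._mean(a, axis=axis, dtype=dtype,
  ret = ret.dtype.type(ret / rcount)
```

View pics/w2.png

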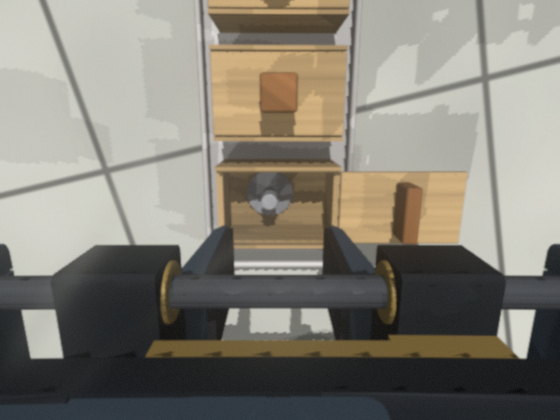

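The wrist view shows the bar lid fully open, with the bar at (410,210). The press stem is at (269,200), which is world (487.5, -5.1) with its top at z ≈ 58. The square lid looks shut. I'll narrow the jaws to about 32 mm and line up over the stem.

```bash
python3 - <<'E'
from h import *
togo(487.5,-5.1,110)
E
```

```text
t 6.375 pos [496.9  -9.6 176. ] [179.44  -0.34  76.64] F [-0.4  0.4  0.2] w 45.7
shift cm [ 0.19 -1.08  6.59] turn [ 0.0097 -0.0059  0.0059]
```

Call:
move_arm([
  [[0.35,0.2,-1.1,2.5,0.01,-0.006,0.006],[0.35,0,0,2.5,0,0,0],[0.35,0,0,1.5,0,0,0],[0.35,0,0,0,0,0,0]],
])

```text
time_s: 6.88
ee_pos: [493.4, -6.1, 109.0]
ee_rot: [179.7, -0.0, 76.2]
force: [-0.2, -0.8, 0.6]
gripper_width: 31.8
```

```bash
python3 - <<'E'
from h import *
togo(487.5,-5.1,30)
f=grab('wrist','w3')
C=cloud(f);Z=C[...,2]
for lo in (46,55):
    k=(Z>lo)&(Z<61)&(abs(C[...,0]-488)<16)&(abs(C[...,1]+5)<16)
    q=C[k];print('stem',len(q),cv2.minAreaRect(q[:,:2].astype(np.float32)) if len(q)>5 else '',q[:,2].max() if len(q) else 0)
togo(487.5,-5.1,30)
E
```

```text
t 6.875 pos [493.4  -6.1 109. ] [ 1.797e+02 -2.000e-02  7.623e+01] F [-0.2 -0.8  0.6] w 31.8
shift cm [-0.05 -0.64  7.9 ] turn [ 0.0052 -0.0004 -0.0011]
stem 412 ((487.9595947265625, -5.117267608642578), (13.732261657714844, 13.454023361206055), 51.01591873168945) 60.27418247396259
stem 341 ((487.9513244628906, -5.246355056762695), (13.572012901306152, 13.27999210357666), 44.38812255859375) 60.27418247396259
t 6.925 pos [494.   -6.1 109.7] [ 1.7961e+02 -4.0000e-02  7.6230e+01] F [ 0.8 -0.6 -0.3] w 32.2
shift cm [-0.06 -0.71  7.97] turn [ 0.0068 -0.0007 -0.0012]
```

View pics/w3.png

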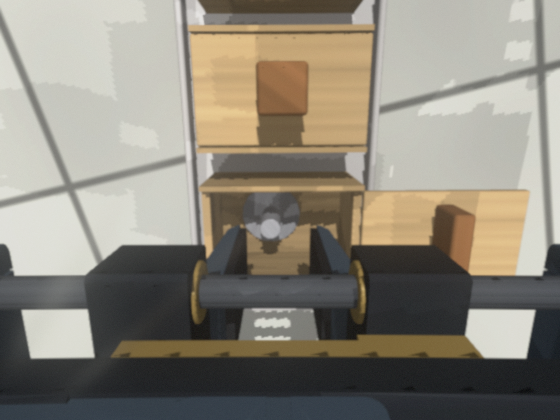

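The stem is confirmed at (271,228), world (488, -5.2), about 6.5 mm towards the robot from the jaw centre. I'll correct that and go down.

Call:
move_arm([
  [[0.35,-0.05,-0.6,0,0,0,0],[0.35,0,0,2.0,0,0,0],[0.35,0,0,0,0,0,0]],
])

```text
time_s: 7.3
ee_pos: [490.1, -5.4, 91.4]
ee_rot: [179.4, -0.1, 76.2]
force: [-0.9, -0.3, 0.4]
gripper_width: 31.9
```

```bash
python3 - <<'E'
from h import *
togo(488,-5.2,30)
E
```

```text
t 7.3 pos [490.1  -5.4  91.4] [ 1.7935e+02 -1.0000e-01  7.6210e+01] F [-0.9 -0.3  0.4] w 31.9
shift cm [-0.04 -0.28  6.14] turn [ 0.0113 -0.0017 -0.0015]
```

Call:
move_arm([
  [[0.35,-0.05,-0.3,1.5,0.01,0,0],[0.35,0,0,1.5,0,0,0],[0.35,0,0,1.3,0,0,0],[0.35,0,0,0,0,0,0]],
])

```text
time_s: 7.8
ee_pos: [488.3, -5.1, 48.0]
ee_rot: [179.8, -0.1, 76.2]
force: [-0.3, 0.4, 0.4]
gripper_width: 31.7
```

```bash
python3 - <<'E'
from h import *
togo(488,-5.2,30)
E
```

```text
t 7.8 pos [488.3  -5.1  48. ] [ 1.7978e+02 -1.4000e-01  7.6210e+01] F [-0.3  0.4  0.4] w 31.7
shift cm [-0.02 -0.03  1.8 ] turn [ 0.0039 -0.0025 -0.0015]
```

Call:
move_arm([
  [[0.35,0,0,1.0,0,0,0],[0.35,0,0,0.6,0,0,0],[0.1,0,0,0,0,0,0],[0.05,0,0,0,0,0,0],[0.0,0,0,0,0,0,0],[0.0,0,0,0,0,0,0]],
], force=10)

```text
time_s: 8.55
ee_pos: [489.2, -5.1, 31.8]
ee_rot: [179.7, -0.2, 76.2]
force: [-0.4, -0.1, -1.3]
gripper_width: 13.4
```

```bash
python3 - <<'E'
from h import *
togo(488,-5.2,30)
E
```

```text
t 8.55 pos [489.2  -5.1  31.8] [ 1.7966e+02 -1.7000e-01  7.6220e+01] F [-0.4 -0.1 -1.3] w 13.4
shift cm [-0.04 -0.12  0.18] turn [ 0.0059 -0.0029 -0.0014]
```

The jaws stopped at 13.4 mm on the stem. I'll firm the grip and lift.

Call:
move_arm([
  [[0,0,0,0,0,0,0],[0,0,0,-0.6,0,0,0],[0,0,0,-1.5,0,0,0],[0,0,0,-2,0,0,0],[0,0,0,-2.5,0,0,0],[0,0,0,-2.5,0,0,0],[0,0,0,-2,0,0,0],[0,0,0,0,0,0,0]],
], force=18)

```text
time_s: 9.55
ee_pos: [488.5, -5.3, 148.3]
ee_rot: [179.6, -0.2, 76.2]
force: [0.7, 0.7, -1.0]
gripper_width: 13.4
```

```bash
python3 - <<'E'
from h import *
togo(487.6,-246.3,140)
a=px(load('top0'),[[394.2,234.8]],z=13);print(a)
f=grab('top','top3');g=grab('side','side3')
cv2.imwrite('pics/both3.png',np.hstack([cv2.imread('pics/top3.png')[:300,:400],cv2.imread('pics/side3.png')[120:420,180:560]]))
E
```

```text
t 9.55 pos [488.5  -5.3 148.3] [179.57  -0.19  76.22] F [ 0.7  0.7 -1. ] w 13.4
shift cm [-23.43   5.65   0.8 ] turn [ 0.0075 -0.0032 -0.0014]
[[ 487.59918502 -246.26522323   13.        ]]
```

View pics/both3.png

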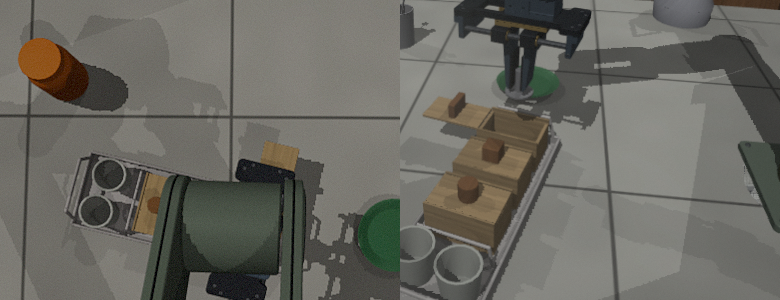

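The crop shows the press hanging upright in the fingers (disc at about (518,95)). The caddy is empty and the round and square lids are shut. I'll carry it over the saucer.

Call:
move_arm([
  [[0,-2,0.5,0,0.008,-0.003,0],[0,-3,0.7,0,0,0,0],[0,-3,0.7,0,0,0,0],[0,-3,0.7,0,0,0,0],[0,-3,0.7,0,0,0,0],[0,-3,0.7,0,0,0,0],[0,-3,0.7,0,0,0,0],[0,-2,0.5,0,0,0,0],[0,-1,0.3,0,0,0,0],[0,0,0,0,0,0,0]],
])

```text
time_s: 10.9
ee_pos: [479.5, -246.0, 133.9]
ee_rot: [-178.4, -0.1, 76.3]
force: [0.6, 0.0, -0.5]
gripper_width: 13.2
```

```bash
python3 - <<'E'
from h import *
togo(487.6,-246.3,100)
f=grab('wrist','w4');g=grab('side','side4')
c=f['color'].astype(int);k=(c[...,1]>c[...,0]+25)
C=cloud(f);Z=C[...,2];q=C[k&(Z<40)];print('green',len(q),cv2.minAreaRect(q[:,:2].astype(np.float32)) if len(q)>5 else '',np.percentile(q[:,2],[2,10,50,90,98]) if len(q) else '')
# held press: points between z 110..160 near tcp
s=monitor.state();x,y,z=s['ee_pos']
for n,F in (('w',f),('s',g)):
    C=cloud(F);Z=C[...,2];r=np.hypot(C[...,0]-x,C[...,1]-y)
    q=C[(r<30)&(Z>z-40)&(Z<z+5)];print(n,len(q),[(lo,int(((q[:,2]-z>=lo)&(q[:,2]-z<lo+2)).sum())) for lo in range(-30,6,2)])
im=cv2.imread('pics/side4.png')
cv2.imwrite('pics/b4.png',np.hstack([cv2.resize(cv2.imread('pics/w4.png'),(480,360)),cv2.resize(im[60:240,230:390],(320,360))]))
E
```

```text
t 10.9 pos [ 479.5 -246.   133.9] [-1.7843e+02 -1.4000e-01  7.6320e+01] F [ 0.6  0.  -0.5] w 13.2
shift cm [0.16 0.89 3.37] turn [-0.0275 -0.0024  0.0004]
green 14086 ((492.72174072265625, -233.82440185546875), (106.4207992553711, 129.49795532226562), 74.5234375) [ 5.06717399  5.69609722  7.20671538 14.02066732 15.5194862 ]
w 1444 [(-30, 0), (-28, 0), (-26, 0), (-24, 0), (-22, 0), (-20, 0), (-18, 0), (-16, 0), (-14, 21), (-12, 243), (-10, 838), (-8, 44), (-6, 34), (-4, 37), (-2, 28), (0, 53), (2, 101), (4, 45)]
s 192 [(-30, 0), (-28, 0), (-26, 0), (-24, 0), (-22, 0), (-20, 0), (-18, 0), (-16, 1), (-14, 14), (-12, 76), (-10, 55), (-8, 5), (-6, 2), (-4, 6), (-2, 4), (0, 12), (2, 11), (4, 6)]
```

View pics/b4.png

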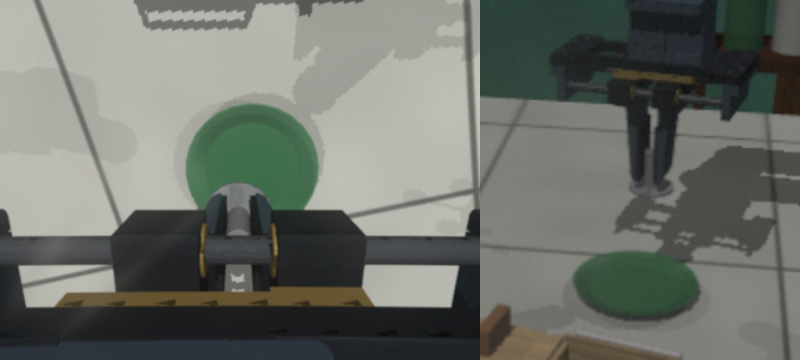

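The wrist view shows the saucer at about (252,165) with the press disc below the fingertips, and the side crop shows the press upright. I'll fit circles for the saucer and for the held disc.

```bash
python3 - <<'E'
from h import *
for n in ('w4','side4','top0'):
    f=load(n);C=cloud(f);Z=C[...,2]
    c=f['color'].astype(int);k=(c[...,1]>c[...,0]+(25 if n!='side4' else 15))&(np.hypot(C[...,0]-487,C[...,1]+246)<85)&(Z<30)&(Z>-6)
    k=cv2.morphologyEx(k.astype(np.uint8),cv2.MORPH_OPEN,np.ones((3,3)))>0
    q=C[k];print(n,'saucer',len(q),cv2.minEnclosingCircle(q[:,:2].astype(np.float32)),np.median(q[np.hypot(q[:,0]-487,q[:,1]+246)<35][:,2]))
    if n!='top0':
        k=(np.hypot(C[...,0]-480,C[...,1]+246)<35)&(Z>117)&(Z<126)
        q=C[k];print('disc',len(q),cv2.minEnclosingCircle(q[:,:2].astype(np.float32)),np.percentile(q[:,2],[5,50,95]))
    k=(np.hypot(C[...,0]-487,C[...,1]+246)>85)&(np.hypot(C[...,0]-487,C[...,1]+246)<110)&(Z<15)
    print('sill z',np.median(Z[k]))
togo(487.6,-246.3,60)
E
```

```text
w4 saucer 14070 ((489.7869567871094, -244.8480224609375), 65.08958435058594) 6.352096969626542
disc 1095 ((479.9468994140625, -239.5582275390625), 20.50159454345703) [122.99725981 124.65078282 125.60150484]
sill z 1.2681514779457856
side4 saucer 1539 ((486.5893859863281, -255.28561401367188), 75.97003173828125) 5.281050814666402
disc 146 ((475.337890625, -243.12994384765625), 22.189912796020508) [120.79968039 123.82395801 125.37971737]
sill z 0.3379437081262705
top0 saucer 3231 ((488.5628356933594, -248.92312622070312), 65.18036651611328) 5.031339147609785
sill z 0.11567624191323517
t 11.0 pos [ 479.4 -245.3  134.1] [-1.7843e+02 -1.4000e-01  7.6380e+01] F [-0.7  0.2 -0.8] w 13.8
shift cm [0.07 1.02 7.38] turn [-0.0275 -0.0024  0.0015]
```

Call:
move_arm([
  [[0,0.1,1.0,1.5,-0.0275,0,0],[0,0,0,2.5,0,0,0],[0,0,0,2.0,0,0,0],[0,0,0,1.0,0,0,0],[0,0,0,0,0,0,0]],
])

```text
time_s: 11.62
ee_pos: [490.7, -242.2, 63.6]
ee_rot: [179.8, -0.2, 76.7]
force: [0.2, 0.1, -0.5]
gripper_width: 13.5
```

```bash
python3 - <<'E'
from h import *
togo(488.5,-246.5,30)
E
```

```text
t 11.625 pos [ 490.7 -242.2   63.6] [179.81  -0.18  76.67] F [ 0.2  0.1 -0.5] w 13.5
shift cm [-0.47 -0.12  3.36] turn [ 0.0033 -0.0032  0.0065]
```

Call:
move_arm([
  [[0,-0.45,-0.1,1.2,0,0,0],[0,0,0,1.2,0,0,0],[0,0,0,0.6,0,0,0],[0,0,0,0,0,0,0]],
])

```text
time_s: 12.12
ee_pos: [489.6, -247.0, 32.9]
ee_rot: [179.7, -0.1, 76.7]
force: [0.6, -0.7, -0.8]
gripper_width: 13.2
```

```bash
python3 - <<'E'
from h import *
togo(488.5,-246.5,19.5)
f=grab('wrist','w5')
C=cloud(f);Z=C[...,2];c=f['color'].astype(int);k=(c[...,1]>c[...,0]+25)&(Z<30)
q=C[k];print(len(q),cv2.minEnclosingCircle(q[:,:2].astype(np.float32)))
E
```

```text
t 12.125 pos [ 489.6 -247.    32.9] [ 1.7966e+02 -1.5000e-01  7.6680e+01] F [ 0.6 -0.7 -0.8] w 13.2
shift cm [ 0.02 -0.12  1.34] turn [ 0.0059 -0.0026  0.0066]
21032 ((490.0452575683594, -243.5925750732422), 65.16802978515625)
```

View pics/w5.png

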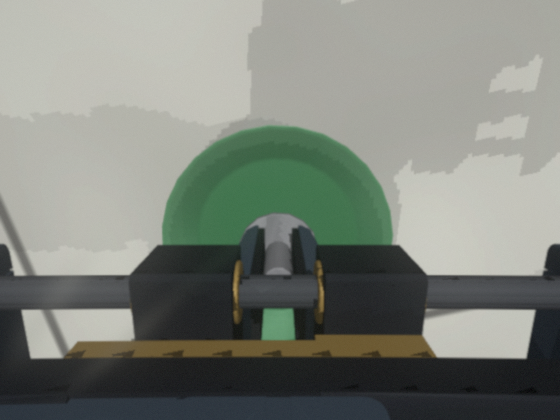

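The press sits at column 278 and the saucer's middle at 277, so it is centred. I'll lower it gently.

Call:
move_arm([
  [[0,0.05,-0.05,0.5,0.006,0,0],[0,0,0,0.4,0,0,0],[0,0,0,0.2,0,0,0],[0,0,0,0,0,0,0]],
])

```text
time_s: 12.68
ee_pos: [489.9, -246.6, 22.0]
ee_rot: [179.9, -0.1, 76.7]
force: [0.6, 0.5, -0.5]
gripper_width: 13.4
```

```bash
python3 - <<'E'
from h import *
togo(488.5,-246.3,19.5)
E
```

```text
t 12.675 pos [ 489.9 -246.6   22. ] [ 1.7992e+02 -1.2000e-01  7.6680e+01] F [ 0.6  0.5 -0.5] w 13.4
shift cm [-0.   -0.15  0.25] turn [ 0.0013 -0.0021  0.0067]
```

Call:
move_arm([
  [[0,0,-0.1,0.1,0,0,0],[0,0,0,0.1,0,0,0],[0,0,0,0,0,0,0]],
])

```text
time_s: 13.05
ee_pos: [489.0, -246.4, 20.1]
ee_rot: [179.9, -0.1, 76.7]
force: [0.4, -0.4, -0.7]
gripper_width: 13.4
```

Call:
move_arm([
  [[0,0,0,0.06,0,0,0],[0,0,0,0,0,0,0]],
])

```text
time_s: 13.3
ee_pos: [489.1, -246.5, 19.6]
ee_rot: [179.9, -0.1, 76.7]
force: [0.2, -0.5, -0.9]
gripper_width: 12.9
```

```bash
python3 - <<'E'
from h import *
togo(489,-246.4,19)
E
```

```text
t 13.3 pos [ 489.1 -246.5   19.6] [ 1.7988e+02 -1.1000e-01  7.6680e+01] F [ 0.2 -0.5 -0.9] w 12.9
shift cm [ 0.01 -0.01  0.06] turn [ 0.0021 -0.0019  0.0066]
```

Call:
move_arm([
  [[0,0,0,0.06,0,0,0],[0,0,0,0,0,0,0]],
])

```text
time_s: 13.55
ee_pos: [489.2, -246.6, 19.6]
ee_rot: [179.9, -0.1, 76.7]
force: [0.6, 0.2, -0.1]
gripper_width: 13.5
```

Call:
move_arm([
  [[0,0,0,0.05,0,0,0],[0,0,0,0,0,0,0]],
])

```text
time_s: 13.8
ee_pos: [489.3, -246.6, 19.5]
ee_rot: [179.8, -0.1, 76.7]
force: [0.2, 0.4, -0.5]
gripper_width: 13.6
```

Call:
move_arm([
  [[0,0,0,0.1,0,0,0],[0,0,0,0.05,0,0,0]],
])

```text
time_s: 14.05
ee_pos: [489.2, -246.6, 19.5]
ee_rot: [179.8, -0.1, 76.7]
force: [-2.0, 0.4, 4.9]
gripper_width: 13.2
```

```bash
python3 - <<'E'
from h import *
togo(489,-246.4,19)
g=grab('side','side5');togo(489,-246.4,19)
im=cv2.imread('pics/side5.png');cv2.imwrite('pics/s5.png',cv2.resize(im[130:240,240:380],(700,550),interpolation=cv2.INTER_CUBIC))
E
```

```text
t 14.05 pos [ 489.2 -246.6   19.5] [ 1.7983e+02 -9.0000e-02  7.6680e+01] F [-2.   0.4  4.9] w 13.2
shift cm [ 0.01 -0.03  0.05] turn [ 0.0029 -0.0016  0.0067]
t 14.1 pos [ 489.2 -246.6   19.5] [ 1.7983e+02 -9.0000e-02  7.6690e+01] F [-1.6  1.   6.1] w 13.1
shift cm [ 0.01 -0.03  0.05] turn [ 0.0029 -0.0016  0.0067]
```

View pics/s5.png

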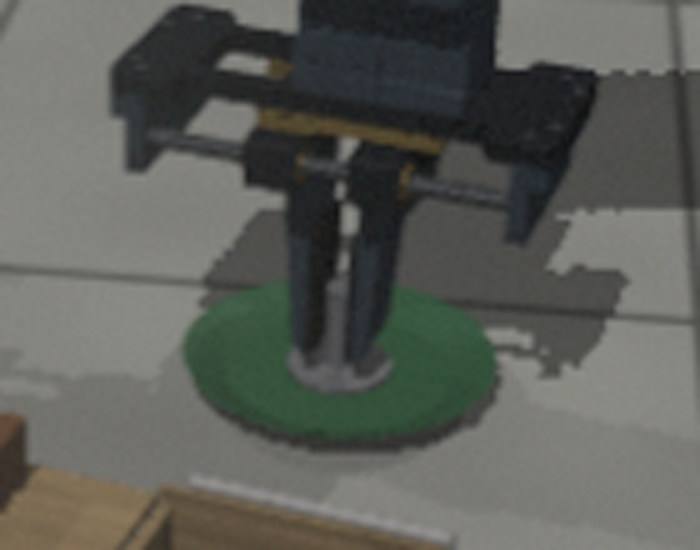

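The press is in contact with the saucer floor (about 5–6 N) and stands in the middle. I'll relax, open and retreat straight up.

Call:
move_arm([
  [[0,0,0,0,0,0,0],[0.2,0,0,0,0,0,0],[0.4,0,0,0,0,0,0],[0.4,0,0,0,0,0,0],[0.4,0,0,-1,0,0,0],[0.4,0,0,-2,0,0,0],[0.4,0,0,-3,0,0,0],[0.4,0,0,-4,0,0,0],[0.4,0,0,-4,0,0,0],[0.4,0,0,-4,0,0,0],[0.4,0,0,0,0,0,0]],
])

```text
time_s: 15.48
ee_pos: [489.1, -247.0, 208.1]
ee_rot: [179.7, -0.1, 76.7]
force: [0.7, 0.4, 0.4]
gripper_width: 36.8
```

```bash
python3 - <<'E'
from h import *
togo(489,-246.4,200)
g=grab('side','side6');w=grab('wrist','w6')
for n in ('side6','w6'):
    f=load(n);C=cloud(f);Z=C[...,2];r=np.hypot(C[...,0]-489,C[...,1]+246.5)
    q=C[(r<20)&(Z>35)&(Z<55)];print(n,'stem',len(q),q.mean(0) if len(q) else '',q[:,2].max() if len(q) else '')
    c=f['color'].astype(int);q=C[(c[...,1]>c[...,0]+20)&(r<80)&(Z<30)&(Z>-5)];print('saucer',cv2.minEnclosingCircle(q[:,:2].astype(np.float32)))
a=cv2.imread('pics/side6.png')[130:420,130:400];b=cv2.imread('pics/w6.png')
cv2.imwrite('pics/b6.png',np.hstack([cv2.resize(a,(390,420)),cv2.resize(b,(400,420))]))
E
```

```text
t 15.475 pos [ 489.1 -247.   208.1] [ 1.7966e+02 -5.0000e-02  7.6680e+01] F [0.7 0.4 0.4] w 36.8
shift cm [ 0.05 -0.03  0.81] turn [ 0.006  -0.001   0.0067]
side6 stem 44 [ 486.09310831 -243.28771833   42.45417455] 47.56474887710426
saucer ((485.9034729003906, -254.96226501464844), 68.61005401611328)
w6 stem 180 [ 488.91598837 -246.11585594   45.46540666] 47.85076289711457
saucer ((489.5716552734375, -244.8433380126953), 65.4344711303711)
```

View pics/b6.png

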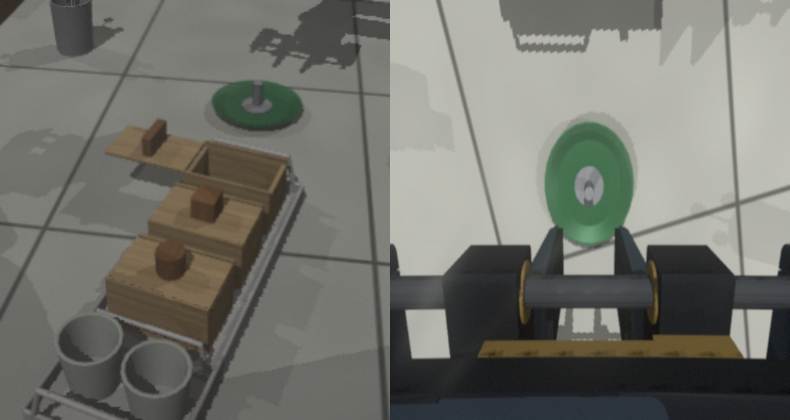

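The press stands upright in the middle of the saucer (disc at (589,185) inside the saucer centred at (590,183)). The bar lid is open, the other two are shut, and the arm is clear. I'll hand the job in.

```bash
python3 -c "
from h import *
print(job.job_done())"
```

```text
the job is handed in; nothing more can be done
None
```

The press is standing upright on its disc in the middle of the glass saucer, released, and the job was handed in at about 15.6 s of the 51 s allowed.

- **Lid:** I gripped the bar and slid that lid about 99 mm to its stop. The last images show it still open, with the round-knob and square-knob lids shut.
- **Press:** I took it out by its stem and lowered it in small steps until it touched the saucer. It was pressed down with about 5–6 N, then I let go and moved straight up.
- **Last checks:** The wrist camera puts the stem at (489, -246) mm and the saucer centre at (490, -245) mm, about 1.5 mm apart. The stem top read 48 mm, about 2 mm above the expected 45–46 mm, which is within calibration. The arm is clear of everything, at 208 mm height.
- **Disagreement:** The side camera put the saucer centre about 10 mm further out in y. Its oblique view fitted too large a circle, so I did not use it. The top and wrist views agreed within about 4 mm.

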